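# Lock the filler cap on the battery-water tank and shut its breather

## Robot

A 7-joint arm with a two-finger parallel gripper is mounted at the origin on the work surface. World frame = base frame: x ahead of the robot, y to its left, z up, the work surface at z = 0. Lengths are in mm, angles in rad, forces in N, time in s.
With the tool pointing down it reaches from about 425 to 875 mm from the base axis. Payload 4.7 kg.
Tool frame: the origin (TCP) lies at the very end of the fingers, on their centre line; the grasp point (between the pads) lies 19 mm behind it (env.pinch_z is the distance from the TCP to the grasp point, in mm); z points along the fingers, y is the line along which they close (so a half turn about z gives the same grasp; the last joint's range is limited). The gripper opens to 85 mm and grips with 20 to 120 N. Pads are 22 mm wide; open, the fingers measure 114 mm over their backs; the gripper's body (76 mm by 85 mm) begins 54 mm behind the grasp point. The pads swing forward as they close: fully open they stand 13 mm farther back than shut.
Start: joints at [-1.305, 0.321, -0.07, 1.45, 0.023, 1.371, -0.057], TCP at [161.972, 629.515, 231.349] pointing down, gripper open.
Joint ranges: [-2.86, 2.86], [-0.3, 2.09], [-1.38, 1.24], [0.06, 2.45], [-1.56, 4.7], [0.09, 2.05], [-2.69, 2.69]. Speed limits (rad/s): [2.57, 2.57, 3.14, 3.14, 3.14, 3.14, 3.14].

## Interface

Orientations are given as a 3x3 rotation matrix whose columns are the frame's x, y, z axes.
In Python, from station import env, vision, job gives the robot as it stands. The module is installed in compiled form; this text tells all that it offers.
- The arm moves only by the tool play_rows, never from a script. Its argument "targets" is a list of rows, each a list of 7 numbers: the opening, from 0 (shut) to 1 (fully open), then the shift along the world's x, y, z in m, then the turn, a rotation vector about the world's x, y, z in rad. A call has exactly 8 rows; each row is the pose to reach, as a shift and turn from the pose commanded when the call began; what a row does not reach only later rows make up. A row lasts 1/8 s, in which the tool goes at most 62.5 mm and 10.7 degrees, less where a joint would pass 70% of its speed; a pose out of reach is approached as far as the arm can. A call with a gripper value outside its range is refused whole. The fingers move at their own pace and stop on an object; "grip_force" is the grip in N (left out, the last holds). Time passes only in rows, so rows that repeat a pose let the fingers close, or fill a call up. It gives the time, the measured TCP pose, the force, the opening and the grip force at its end, in the units of the state.
- env.observe(): the state, without advancing time (a new reading comes with each control period).
- vision.capture(name): name is "scene" or "top" or "wrist"; returns a dict with "image" (420x560x3 uint8, red, green, blue), "vfov" (degrees; the focal length in pixels is half the picture's height over the tangent of half this angle, whatever the lens; pixels are square), "cx", "cy" (the principal point, pixels), "R" (3x3) and "t" (3): a world point X has camera coordinates R X + t; the wrist camera has in their place "mount" (4x4, takes a point from camera to tool coordinates, whose origin is the TCP and whose axes are the flange's). Camera axes: x right, y down, z forward; pixel columns grow to the right and rows downward; lengths in mm; the calibration is good to about 2 mm. The wrist camera is an equidistant fisheye: a pixel r from the principal point sees the ray r / f radians off the axis. A picture is of the moment at which its call begins: read the wrist's pose just before it. There is no depth.
- job.finish_job(): hands the job in; it is judged then, once.
The state is a dict: "time_s": time; "joint_positions": joint angles; "joint_velocities": joint speeds; "effort": joint torques, N m; "eef_pos": TCP position; "tool_rot": TCP orientation; "wrist_force": force on the tool from outside, world axes, zero at the start; "moment": the same for the moment, N m; "grip_width": finger opening in mm; "gripper_force": force on a finger pad.
Only numpy, scipy, OpenCV 4.12 (cv2) and the standard library are available. Lean on these libraries where they do the work, as an engineer would, in place of code of your own. Each camera call takes 0.05 s, during which the arm holds its last target. There are 200 camera calls.

## Task

The battery-water tank has just been filled. Fit the black bayonet cap with the bar handle into the tank's sloping filler neck and twist it clockwise until it is cammed tight and its bar lies level across the slope; only then push the breather lever on top of the tank fully over to the back. Leave the other things on the bench where they are.

Things in the scene. Friction and masses are not known exactly. Their poses are not given: they have to be found in the camera images.
- cap_handle (a point): Bayonet cap: black plate 88 mm across, 6 thick; on it a bar handle 62 long, 14 thick, 40 high; a spigot below, on which it stands. Point: cap's axis, mid-height of the bar, 20 mm above the plate, 20 below the bar's top, 48.5 above the spigot's foot. x along the bar, y across it (grasp across y, at this point or up to 10 mm higher), z out through the bar. 0.15 kg. Same after half a turn.
- cap_seat (a point): Centre of the cap plate's underside, 26 mm below cap_handle; axes as there. Spigot below it: 50 mm across, 22.5 long, its last 8 mm tapering to 38 mm across. Two lugs in line with the bar, one under each end of it, reach 33 mm from the axis; 12.5 mm wide, 5 thick, tops 9.5 mm below this point.
- neck: Aluminium filler neck, 84 mm across, in the sloping front shoulder of the white tank (260 x 300 mm, 185 high), leaning 30 degrees from vertical to the tank's front. Origin: centre of the mouth, level with the free seal's face. z out along the neck, y level along the tank's width, x up the slope. Inside, two steel ledges (inner radius 27 mm, tops 4 mm below the origin) leave two opposite gaps for the lugs.
- neck_gap (a point): Middle of one of the two gaps (38 degrees wide; a lug takes 24), 30 mm from the neck's axis at (cos 20, -sin 20) deg in the neck's x, y; axes as the neck's; the other gap is opposite. To enter, the bar points along this line; push the cap in along the neck's -z until its plate meets the seal (cap_handle 26 mm out from the neck's origin), then 1 to 2 mm (4 to 6 N) further, and twist.
- neck_home (a point): Where cap_handle lies when the cap is home: on the neck's axis, 23.5 mm out from its origin; axes as the neck's. From the gaps twist 70 degrees clockwise (seen from outside); hard stop at about 72. Ramps draw the cap in by 2.5 mm, between about 25 and 57 degrees; beyond lies a flat where it stays by itself, bar along the neck's y, level. Takes up to about 0.5 N m.
- seal (a joint): How far the black sprung seal ring around the mouth (85 mm across) is pressed in, m: 0 free, about 0.0025 with the cap locked, limit 0.004; 2.5 N per mm.
- vent_lever (a joint): Breather lever on the tank's flat top, beside the neck: steel rod 10 mm thick with a black 26 mm ball, its centre 80 mm from the pivot. rad: 0 leaning 0.5 rad from vertical to the tank's front (open), 1.0 leaning 0.5 rad to the back (shut, end stop). Starts within 0.2 of open; stays where it is left; about 1 N moves it.
- vent_lever_tip (a point): Centre of the black ball at the lever's end.
- lever_pivot (a point): The lever's pivot, 22 mm above the tank's flat top. x horizontal to the tank's back (the way the lever is pushed), y level along the tank's width (the lever's axis), z up. A grey housing (70 x 50 mm) reaches 3 mm above the pivot, the pivot's barrel 13 mm.
- screw_cap: Bystander, to be left alone: plain round black screw cap with a small round knob, 54 mm across, 34 high, no bar handle. Origin: centre of its underside.
- tin: Bystander, to be left alone: short steel tin, 60 mm across, 50 high. Origin: centre of its underside.
- cover_a: Bystander, to be left alone: black rubber terminal cover, oblong with round ends, 84 x 34 x 24 mm. Origin: centre of its underside.
- cover_b: Bystander, to be left alone: a second terminal cover like cover_a. Origin: centre of its underside.
- jar: Bystander, to be left alone: clear plastic jar with a steel lid, 60 mm across, 75 high. Origin: centre of its underside.
- wrench: Bystander, to be left alone: steel open-end wrench lying flat. Origin: centre.
Mind the look-alikes: they are no part of the job. Leave any orange look-alike of the part that bears cap_handle alone.

How it is judged (in metres and radians):
On the way, in this order (a step that is already met when the one before it is completed fails the run):
1. the cap is locked in the neck: home, bar level, seal pressed, breather still open (distance between cap_handle and neck_home below 0.006 m and angle between the z axis of cap_handle and the z axis of neck, either way round below 0.07 rad and angle between the x axis of cap_handle and the y axis of neck, either way round below 0.28 rad and value of joint seal above 0.0016 m and value of joint vent_lever below 0.5 rad), for 0.2 s.
2. the breather lever is pushed over to the back (value of joint vent_lever above 0.85 rad), for 0.2 s.
At the end, for the whole second after the job is handed in: The cap sits locked in the neck by itself: cap_handle within 6 mm of neck_home, its axis within 0.07 rad of the neck's, its bar within 0.28 rad of the neck's y axis, the seal pressed by more than 1.6 mm; and the breather lever reads over 0.85 rad (distance between cap_handle and neck_home below 0.006 m and angle between the z axis of cap_handle and the z axis of neck, either way round below 0.07 rad and angle between the x axis of cap_handle and the y axis of neck, either way round below 0.28 rad and value of joint seal above 0.0016 m and value of joint vent_lever above 0.85 rad); the robot touches nothing.
It fails at once if a bystander is shifted by more than 30 mm (distance of any of screw_cap, tin, cover_a, cover_b, jar, wrench from where it was at the start of the episode above 0.03 m).
It also fails if it takes over 67 s, if anything falls off the work surface, if the arm or the gripper's body presses on something with over 40 N, if the wrist force passes 120 N, or if a joint passes its speed limit or range.

## Working session

There is one attempt and no reset: what is moved stays moved. The work goes in short steps, Python scripts to look and compute and a tool call to move; the robot and the scene stay as the last step left them, time stands still between calls to the robot, and variables do not carry over. Pictures are saved under pics/ and viewed, at most 10 in all, crops included, and the job is handed in when it is done.

Besides the shell and the picture viewer there is one more tool, called after ">>>" as name([rows], argument=value, ...), one row to a line, values as JSON. play_rows: Moves the arm, as the interface text tells. Its arguments: {"type":"object","properties":{"targets":{"type":"array","items":{"type":"array","items":{"type":"number"}}},"grip_force":{"type":"number"}},"required":["targets"]}

```bash
mkdir -p pics
python3 - <<'E'
from station import env,vision,job
import cv2,numpy as np,pickle
s=env.observe();print(s)
d={}
for n in("scene","top","wrist"):
    c=vision.capture(n);d[n]=c;cv2.imwrite(f"pics/{n}0.png",c["image"][:,:,::-1])
    print(n,{k:np.round(v,3).tolist() for k,v in c.items() if k!="image"})
d['s']=s;pickle.dump(d,open("d0.pkl","wb"))
E
```

```text
{'time_s': 0.0, 'joint_positions': array([-1.30489948,  0.32186394, -0.07010825,  1.45166936,  0.02258329,
        1.37079713, -0.05689508]), 'joint_velocities': array([ 0.00047694,  0.00099238, -0.00056449,  0.00043381, -0.00032762,
       -0.0001827 , -0.00066482]), 'effort': array([ 5.21925940e-04, -4.93577206e+01, -3.81991882e-01, -3.14326894e+01,
        1.31049519e-02,  1.13320153e-02,  2.83625923e-05]), 'eef_pos': array([161.83793508, 628.97588141, 230.1999229 ]), 'tool_rot': array([[-9.68479868e-01,  2.49091497e-01, -4.13978146e-04],
       [ 2.49091830e-01,  9.68477995e-01, -1.90602663e-03],
       [-7.38463029e-05, -1.94906700e-03, -9.99998098e-01]]), 'wrist_force': array([-0.27668784,  0.63916782, -0.49785359]), 'moment': array([0.01693269, 0.01056977, 0.01930795]), 'gripper_force': 0.0, 'grip_width': 85.25953956415896}
scene {'vfov': 50.597, 'cx': 274.357, 'cy': 207.22, 'R': [[0.886, 0.464, 0.012], [0.373, -0.695, -0.615], [-0.277, 0.549, -0.789]], 't': [-476.882, -65.116, 1533.587]}
top {'vfov': 51.025, 'cx': 272.085, 'cy': 213.097, 'R': [[0.013, -1.0, -0.007], [-0.994, -0.013, -0.109], [0.109, 0.009, -0.994]], 't': [7.941, 522.098, 1151.61]}
wrist {'vfov': 65.706, 'cx': 287.975, 'cy': 209.163, 'mount': [[-0.001, -0.95, -0.314, 80.076], [1.0, -0.0, -0.001, -0.046], [0.0, -0.314, 0.95, -141.558], [0.0, 0.0, 0.0, 1.0]]}
```

View pics/scene0.png

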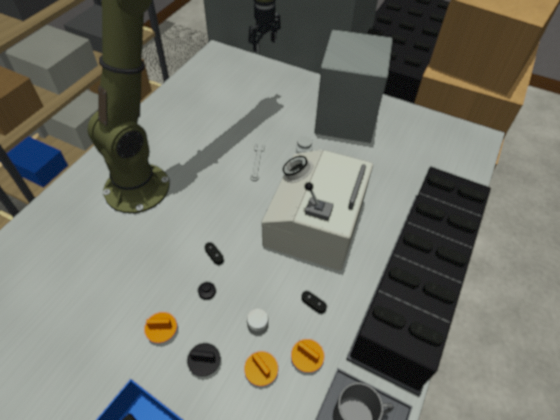

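View pics/top0.png

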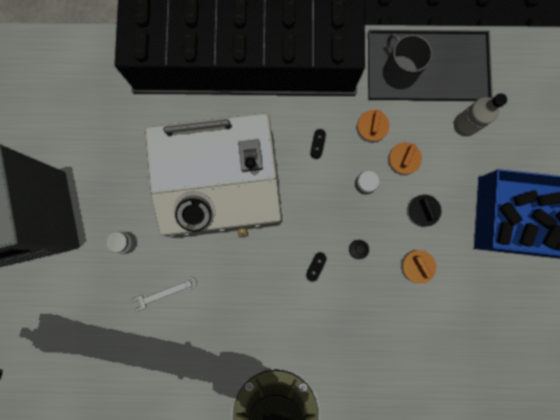

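The scene view shows the black bar cap at (204,360), the neck at (295,167) and the lever ball at (309,186). In the top view the cap is at (425,210), the neck at (193,213) and the ball at (251,162). I'll measure these next.

```bash
cat > h.py <<'E'
import numpy as np,cv2,pickle
def ray(c,u,v):
    f=210/np.tan(np.radians(c["vfov"]/2)); p=np.array([(u-c["cx"])/f,(v-c["cy"])/f,1.])
    R=np.array(c["R"]);return -R.T@np.array(c["t"]),R.T@(p/np.linalg.norm(p))
def wray(c,s,u,v):
    f=210/np.radians(c["vfov"]/2) if False else 210/np.tan(np.radians(c["vfov"]/2))
    x,y=u-c["cx"],v-c["cy"];r=np.hypot(x,y);a=r/f
    p=np.array([np.sin(a)*x/max(r,1e-9),np.sin(a)*y/max(r,1e-9),np.cos(a)])
    M=np.array(c["mount"]);T=np.array(s["tool_rot"])
    return T@M[:3,3]+s["eef_pos"],T@M[:3,:3]@p
def onz(r,z): o,d=r;return o+d*(z-o[2])/d[2]
def tri(*rs):
    A=sum(np.eye(3)-np.outer(d,d) for o,d in rs);b=sum((np.eye(3)-np.outer(d,d))@o for o,d in rs)
    x=np.linalg.solve(A,b);return x,[np.linalg.norm((np.eye(3)-np.outer(d,d))@(x-o)).round(1) for o,d in rs]
def blobs(img,mask,box,amin=20):
    x0,y0,x1,y1=box;m=np.zeros_like(mask);m[y0:y1,x0:x1]=mask[y0:y1,x0:x1]
    cs,_=cv2.findContours(m,cv2.RETR_EXTERNAL,cv2.CHAIN_APPROX_NONE);return [k for k in cs if cv2.contourArea(k)>amin]
E
python3 - <<'E'
from h import *
d=pickle.load(open("d0.pkl","rb"))
for n,boxes in (("scene",dict(cap=(180,335,228,385),neck=(278,148,312,185),ball=(300,178,318,197))),("top",dict(cap=(400,185,450,235),neck=(170,188,218,238),ball=(240,150,265,173)))):
    c=d[n];V=cv2.cvtColor(c["image"],cv2.COLOR_RGB2HSV)[:,:,2]
    for k,b in boxes.items():
        for t in (40,70):
            for q in blobs(None,(V<t).astype(np.uint8)*255,b,15):
                e=cv2.fitEllipse(q) if len(q)>5 else None
                print(n,k,t,cv2.contourArea(q),np.round(e[0],1),np.round(e[1],1),round(e[2]),cv2.boundingRect(q))
u=d["scene"];t=d["top"]
print("cap",tri(ray(u,204,360),ray(t,425,210)),"neck",tri(ray(u,295,167),ray(t,193.5,213)),"ball",tri(ray(u,309,186.5),ray(t,251,162)))
im=[cv2.resize(a,(400,290 if 0 else 300),interpolation=cv2.INTER_CUBIC) for a in (t["image"][100:250,130:330],t["image"][170:245,375:475],u["image"][140:290,230:430],u["image"][320:395,155:255])]
cv2.imwrite("pics/crop1.png",np.vstack([np.hstack(im[:2]),np.hstack(im[2:])])[:,:,::-1])
E
```

```text
scene cap 40 155.5 [204. 357.] [11.5 25.7] 93 (190, 351, 26, 13)
scene cap 70 769.0 [203.5 359.7] [30.3 32.4] 39 (188, 344, 32, 32)
scene neck 40 17.5 [298.3 167. ] [4.6 9.5] 66 (293, 164, 11, 6)
scene neck 70 80.0 [296.1 168.6] [ 7.1 22.6] 56 (285, 161, 22, 16)
scene ball 40 16.5 [308.6 186.5] [4.4 5.8] 116 (306, 184, 6, 6)
scene ball 70 31.5 [308.3 186.2] [6.1 7.2] 143 (305, 183, 7, 8)
top cap 40 700.5 [424.1 210.2] [29.2 30.6] 100 (409, 196, 31, 30)
top cap 70 794.5 [424.  210.2] [31.1 32.6] 96 (408, 195, 33, 32)
top neck 40 367.0 [194.2 210.9] [23.4 30.2] 105 (178, 199, 33, 26)
top neck 70 18.0 [179.3 235.2] [ 2.8 10.2] 90 (174, 234, 11, 4)
top neck 70 1045.5 [194.9 216.1] [34.  43.3] 132 (175, 197, 43, 39)
top ball 40 103.5 [250.6 163. ] [10.  14.7] 147 (245, 157, 13, 13)
top ball 70 212.0 [250.7 161.3] [15.9 23.5] 167 (243, 150, 19, 21)
cap (array([ 537.57674698, -394.96181158,   23.55447528]), [np.float64(1.9), np.float64(1.9)]) neck (array([503.76909623, 197.85643152, 176.64775989]), [np.float64(0.1), np.float64(0.1)]) ball (array([604.81219833,  59.92380775, 281.81462441]), [np.float64(1.9), np.float64(1.9)])
```

View pics/crop1.png

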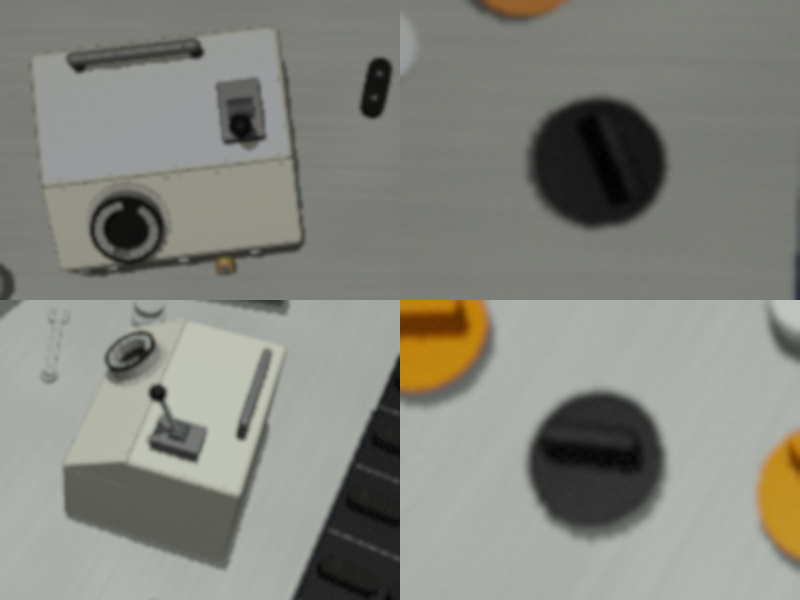

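The crops show a bar at about 20° to world x on the black cap. The tank is yawed about +5.6°, with the lever open and leaning forward. I'll move over the tank now for wrist views from closer up.

>>> play_rows([
  [1,0.04,-0.015,0.045,0,0,-0.1],
  [1,0.085,-0.045,0.085,0,0,-0.2],
  [1,0.13,-0.085,0.125,0,0,-0.3],
  [1,0.175,-0.13,0.15,0,0,-0.4],
  [1,0.215,-0.18,0.16,0,0,-0.5],
  [1,0.25,-0.23,0.16,0,0,-0.6],
  [1,0.28,-0.285,0.16,0,0,-0.7],
  [1,0.3,-0.34,0.16,0,0,-0.8],
])

```text
time_s: 1.15
eef_pos: [457.0, 301.9, 390.9]
tool_rot: [[-0.493, 0.87, -0.0], [0.87, 0.493, -0.0], [-0.0, -0.0, -1.0]]
wrist_force: [0.6, -0.5, -0.0]
grip_width: 85.7
gripper_force: 0.0
```

>>> play_rows([
  [1,0,-0.02,0,0,0,-0.1],
  [1,0,-0.06,0,0,0,-0.2],
  [1,0,-0.1,0,0,0,-0.3],
  [1,0,-0.14,0,0,0,-0.4],
  [1,0,-0.16,0,0,0,-0.4],
  [1,0,-0.16,0,0,0,-0.4],
  [1,0,-0.16,0,0,0,-0.4],
  [1,0,-0.16,0,0,0,-0.4],
])

```text
time_s: 2.15
eef_pos: [455.7, 145.7, 390.9]
tool_rot: [[-0.122, 0.993, -0.0], [0.993, 0.122, -0.001], [-0.0, -0.001, -1.0]]
wrist_force: [-0.1, -0.9, -1.2]
grip_width: 85.4
gripper_force: 0.0
```

Run:
```python
from station import env,vision
import pickle,cv2
s=env.observe();c=vision.capture("wrist");pickle.dump((s,c),open("w1.pkl","wb"))
print(s["eef_pos"],s["tool_rot"].round(3),s["joint_positions"].round(2))
cv2.imwrite("pics/w1.png",c["image"][:,:,::-1])
```

```text
[455.71636141 145.73750492 390.89555084] [[-0.122  0.993 -0.   ]
 [ 0.993  0.122 -0.001]
 [-0.    -0.001 -1.   ]] [-0.78 -0.09  0.38  1.59  0.04  1.64 -0.27]
```

View pics/w1.png

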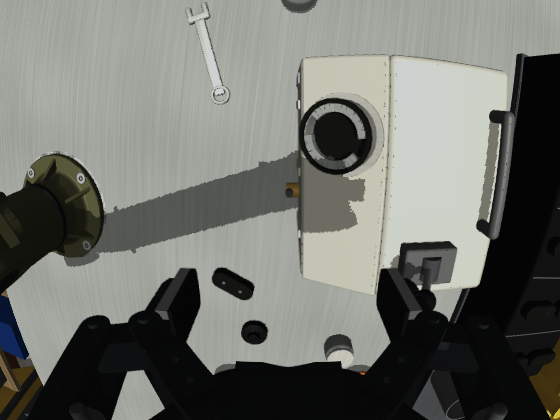

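The wrist view shows the neck ring at about (336,135), the shoulder edge from (390,55) to (377,294), and the lever ball at about (426,292), half hidden by a finger.

Run:
```python
from h import *
s,c=pickle.load(open("w1.pkl","rb"));d=pickle.load(open("d0.pkl","rb"))
V=c["image"].max(2)
for t in(35,50,65):
    m=(V<t).astype(np.uint8)*255
    for q in blobs(None,m,(292,85,385,185),300):
        h=cv2.convexHull(q);e=cv2.fitEllipse(h);print("w",t,cv2.contourArea(h),np.round(e[0],1),np.round(e[1],1),round(e[2]),cv2.boundingRect(q))
# fine edge in top view: ring bright between seal
t=d["top"];Vt=t["image"].max(2)
print(Vt[190:240,175:222:2][::2])
for a,b in(((390,55),(377,294)),):
    A=onz(wray(c,s,*a),185);B=onz(wray(c,s,*b),185);D=A-B;print("edge",A,B,np.linalg.norm(D),"yaw deg",np.degrees(np.arctan2(-D[0],D[1])))
P=[onz(ray(t,*p),185) for p in((130+33/2,100+57/2),(130+277/2,100+30/2),(130+43/2,100+186/2),(130+290/2,100+157/2))]
print(np.round(P,1))
```

```text
w 35 4280.0 [335.1 135.7] [72.1 76.2] 161 (299, 99, 73, 76)
w 50 4347.5 [334.9 135.8] [73.2 76.5] 160 (299, 98, 73, 77)
w 65 4751.5 [329.7 137.2] [78.4 85.5] 78 (297, 98, 76, 77)
[[131 132 134 132 131 131 134 139 135 133 138 145 147 149 149 150 149 149
  147 145 149 149 149 150]
 [145 144 148 148 143 137 122 126 124 123 126 129 129 136 143 148 149 149
  149 150 149 149 150 149]
 [150 149 149 139 131 127 126 123 118 118 120 123 127 129 127 134 145 149
  149 149 149 149 149 150]
 [149 148 138 130 126 109  94  86  83  83  83  86  95 112 126 125 128 141
  149 149 150 150 149 149]
 [148 135 131 120  92  71  61  48  44  42  47  59  64  73  87 116 129 123
  146 150 148 150 149 149]
 [139 132 121  82  45  27  32  42  24  14  17  17  23  40  58  77 113 130
  139 148 149 149 150 149]
 [134 124  81  37  37  66  90 103  54  12  18  15  19  31  26  47  71 118
  132 142 149 149 149 150]
 [132  99  34  62  96 109 100  88  49  15  18  20  61  88  55  23  43  85
  129 137 148 149 149 150]
 [123  57  49 105 110  81  38  23  17  15  17  21  64 101  97  58  23  55
  119 129 142 150 149 149]
 [105  39  9
[... 1120 characters left out ...]
 107  64  40  37  43  39  32  30  42  58  63  72  68
   62  60  58  54  84 110]
 [132 127 122 107 105  99  87  73  54  42  42  45  48  49  50  51  54  56
   58  61  66  74  82  91]
 [ 73  64  62  58  67  95 103  58  48  50  51  61  72  77  88  95 101 105
  111 118 120 122 123 124]
 [ 60  54  54  51  62  80  86  89  84  91  97 109 120 121 123 125 125 126
  126 124 125 125 126 125]
 [103 103 103  99 109 123 125 126 124 125 126 126 127 126 126 126 125 125
  125 126 124 124 124 124]]
edge [547.90030207 298.0298583  185.        ] [589.17499755  10.18868842 185.        ] 290.7853840302174 yaw deg 8.160244300370875
[[703.5 314.8 185. ]
 [739.8  25.  185. ]
 [548.6 296.2 185. ]
 [586.5   7.6 185. ]]
```

Run:
```python
from h import *
s,c=pickle.load(open("w1.pkl","rb"));d=pickle.load(open("d0.pkl","rb"));t=d["top"];u=d["scene"]
print("neck",tri(wray(c,s,335,135.8),ray(t,192.5,214.7)))
print("ball top+scene",tri(ray(u,308.5,186.3),ray(t,250.6,162.5)))
# cap: plate outline centre at z 25.5ish, both views, seal plate
for z in(25,28.5):print("cap",z,onz(ray(t,424.05,210.2),z),onz(ray(u,203.6,359.8),z))
# bar top line in top view (dark bar)
I=t["image"].max(2)[190:232,404:446];print(I[4:38:2,6:38])
```

```text
neck (array([499.93556338, 199.2814309 , 181.34734606]), [np.float64(0.8), np.float64(0.8)])
ball top+scene (array([603.49557283,  60.56868465, 281.36782351]), [np.float64(1.5), np.float64(1.5)])
cap 25 [ 535.30068111 -393.08067808   25.        ] [ 538.40305236 -394.29231535   25.        ]
cap 28.5 [ 534.88003469 -391.89876093   28.5       ] [ 539.4163763  -395.11684781   28.5       ]
[[126 126 127 126 125 126 124 120 114 106 102  97  91  83  81  82  84  89
   97 105 110 115 121 123 125 125 125 126 126 127 126 125]
 [125 124 123 120 110  97  82  61  46  38  32  28  26  25  24  25  25  23
   27  34  42  54  69  91 109 120 123 123 124 124 124 123]
 [121 107  82  65  48  32  28  26  26  26  23  21  17  18  21  25  26  23
   21  22  22  24  25  33  52  82 107 121 126 125 126 125]
 [ 84  61  41  29  28  24  27  26  23  17   9   7   3   4  16  27  32  29
   23  23  23  24  25  23  24  32  53  85 110 122 126 126]
 [ 58  35  28  27  27  25  26  26  23  15   7   2   3   5   8  21  31  32
   28  27  27  23  24  24  24  23  25  35  60  94 116 123]
 [ 34  27  27  25  26  27  27  27  24  22  16  
[... 849 characters left out ...]
7  23  21  20  23  27  46  80 109]
 [ 57  36  29  28  30  30  27  28  27  28  26  29  26  26  28  22  16   6
    4   5   5  11  21  25  24  20  22  25  44  80 109 121]
 [ 90  68  49  34  29  29  29  29  28  28  28  27  27  26  26  25  21  14
    9   9   8  13  19  20  23  24  33  53  84 109 121 123]
 [115 102  89  69  49  36  30  27  28  28  29  28  28  28  26  28  27  26
   25  23  26  23  27  25  35  54  79 105 119 123 124 125]
 [124 123 120 111  99  85  69  54  42  35  30  28  27  27  28  29  27  29
   28  29  32  40  55  74  93 108 117 123 123 123 124 124]
 [126 126 125 125 124 122 118 109 100  92  80  66  61  61  66  71  80  85
   87  90  96 104 114 119 122 123 122 123 123 122 123 123]]
```

>>> play_rows([
  [1,0.015,-0.05,0,0,0,-0.12],
  [1,0.03,-0.11,0,0,0,-0.26],
  [1,0.045,-0.17,0,0,0,-0.4],
  [1,0.06,-0.23,0,0,0,-0.55],
  [1,0.07,-0.29,-0.02,0,0,-0.7],
  [1,0.075,-0.35,-0.05,0,0,-0.85],
  [1,0.08,-0.4,-0.08,0,0,-1.0],
  [1,0.08,-0.45,-0.1,0,0,-1.15],
])

```text
time_s: 3.2
eef_pos: [536.6, -306.3, 289.4]
tool_rot: [[0.859, 0.512, -0.001], [0.512, -0.859, 0.0], [-0.001, -0.001, -1.0]]
wrist_force: [0.9, 0.2, -0.9]
grip_width: 85.4
gripper_force: 0.0
```

Run:
```python
from station import env,vision
from h import *
s=env.observe();c=vision.capture("wrist");pickle.dump((s,c),open("w2.pkl","wb"))
print(s["joint_positions"].round(2))
im=c["image"].copy()
cv2.imwrite("pics/w2.png",im[:,:,::-1])
```

```text
[-0.22  0.3   0.88  1.47 -0.23  1.48 -0.37]
```

View pics/w2.png

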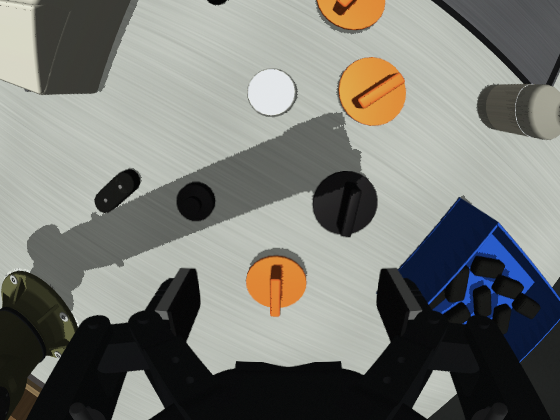

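The wrist view shows the black cap's plate around (345,203), with the bar from about (350,182) to (347,236). The nearest orange look-alike is at (276,280).

Run:
```python
from h import *
s,c=pickle.load(open("w2.pkl","rb"))
V=c["image"].max(2)
for t in(35,55):
    for q in blobs(None,(V<t).astype(np.uint8)*255,(305,165,385,245),300):
        e=cv2.fitEllipse(cv2.convexHull(q));print(t,np.round(e[0],1),np.round(e[1],1),onz(wray(c,s,*e[0]),26).round(1),cv2.boundingRect(q))
crop=c["image"][160:250,300:390].astype(float)*3
cv2.imwrite("pics/w2c.png",cv2.resize(np.clip(crop,0,255).astype(np.uint8),(540,540),interpolation=cv2.INTER_CUBIC)[:,:,::-1])
```

```text
35 [344.7 202.7] [62.2 64.6] [ 537.2 -393.2   26. ] (314, 171, 63, 66)
55 [344.6 202.6] [63.1 65.2] [ 537.2 -393.1   26. ] (313, 171, 64, 66)
```

View pics/w2c.png

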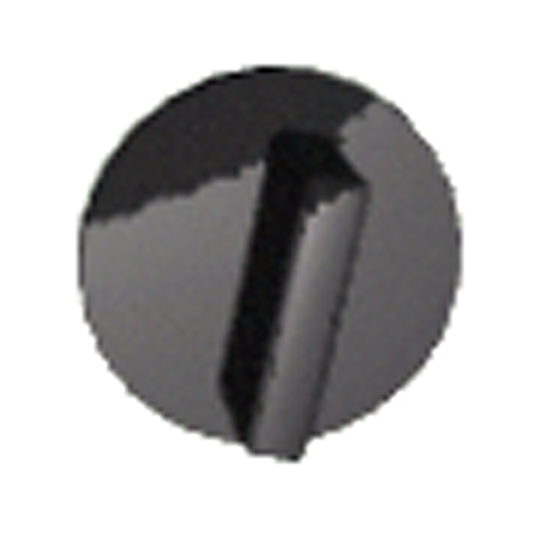

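The crop shows the bar's top edge on the right running from (368,183) to (300,458) in crop pixels, and its left edge from (305,195) to (248,450).

Run:
```python
from h import *
s,c=pickle.load(open("w2.pkl","rb"))
g=lambda x,y,z:onz(wray(c,s,300+x/6,160+y/6),z)
for a,b,z in(((368,183),(300,458),68.5),((305,195),(248,450),68.5),((268,150),(222,385),28.5)):
    A,B=g(*a,z),g(*b,z);D=A-B;print(A.round(1),B.round(1),np.linalg.norm(D).round(1),np.degrees(np.arctan2(D[1],D[0])))
y=s["tool_rot"][:,1];print(np.degrees(np.arctan2(y[1],y[0])))
```

```text
[ 567.1 -388.6   68.5] [ 512.  -409.7   68.5] 58.9 20.94829941063687
[ 558.5 -379.2   68.5] [ 508.1 -399.4   68.5] 54.3 21.79219820545157
[ 557.4 -379.2   28.5] [ 507.3 -400.2   28.5] 54.3 22.777308479808497
-59.21393589770455
```

>>> play_rows([
  [0.65,-0.002,-0.035,-0.03,0,0,-0.05],
  [0.65,-0.005,-0.0725,-0.07,0,0,-0.1],
  [0.65,-0.005,-0.0725,-0.13,0,0,-0.16],
  [0.65,-0.005,-0.0725,-0.18,0,0,-0.16],
  [0.65,-0.005,-0.0725,-0.205,0,0,-0.16],
  [0.65,-0.005,-0.0725,-0.205,0,0,-0.16],
  [0.65,-0.005,-0.0725,-0.205,0,0,-0.16],
  [0.65,-0.005,-0.0725,-0.205,0,0,-0.16],
])

```text
time_s: 4.25
eef_pos: [532.1, -379.1, 88.1]
tool_rot: [[0.929, 0.371, 0.003], [0.371, -0.929, -0.001], [0.002, 0.002, -1.0]]
wrist_force: [-0.3, 1.3, 0.9]
grip_width: 55.3
gripper_force: 0.0
```

>>> play_rows([
  [0.65,0.005,-0.014,-0.01,0,0,0],
  [0.65,0.005,-0.014,-0.03,0,0,0],
  [0.65,0.005,-0.014,-0.045,0,0,0],
  [0.65,0.005,-0.014,-0.052,0,0,0],
  [0.65,0.005,-0.014,-0.052,0,0,0],
  [0,0.005,-0.014,-0.052,0,0,0],
  [0,0.005,-0.014,-0.052,0,0,0],
  [0,0.005,-0.014,-0.052,0,0,0],
], grip_force=70)

```text
time_s: 5.25
eef_pos: [536.4, -392.8, 34.9]
tool_rot: [[0.929, 0.371, 0.001], [0.371, -0.929, -0.001], [0.001, 0.001, -1.0]]
wrist_force: [0.5, -0.9, 1.0]
grip_width: 12.7
gripper_force: 69.3
```

>>> play_rows([
  [0,0,0,0,0,0,0],
  [0,0,0,0,0,0,0],
  [0,0,0,0,0,0,0],
  [0,0,0,0.02,0,0,0],
  [0,0,0,0.05,0,0,0],
  [0,0,0,0.08,0,0,0],
  [0,0,0,0.08,0,0,0],
  [0,0,0,0.08,0,0,0],
])

```text
time_s: 6.25
eef_pos: [535.5, -391.9, 113.6]
tool_rot: [[0.929, 0.371, -0.001], [0.371, -0.929, 0.001], [-0.001, -0.001, -1.0]]
wrist_force: [-0.1, 0.1, -2.3]
grip_width: 13.4
gripper_force: 69.0
```

Run:
```python
from station import env,vision
from h import *
s=env.observe();c=vision.capture("wrist");pickle.dump((s,c),open("w3.pkl","wb"))
print(s["joint_positions"].round(2),s["grip_width"],s["gripper_force"],s["eef_pos"])
cv2.imwrite("pics/w3.png",c["image"][:,:,::-1])
```

```text
[-0.03  0.55  0.84  1.58 -0.43  1.21 -0.29] 13.39938483321251 69.03259634971619 [ 535.51248343 -391.87318423  113.56736844]
```

View pics/w3.png

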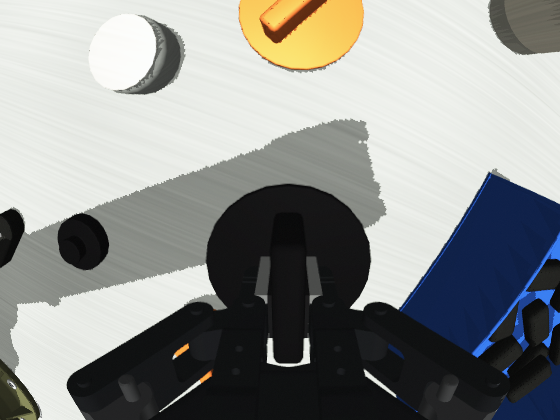

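The cap is held centred between the pads. Next I'll lift it, move across and yaw it toward the neck.

>>> play_rows([
  [0,0.0,0.01,0.04,0,0,0.1],
  [0,0.005,0.03,0.09,0,0,0.25],
  [0,0.01,0.06,0.13,0,0,0.42],
  [0,0.015,0.095,0.17,0,0,0.59],
  [0,0.015,0.13,0.2,0,0,0.76],
  [0,0.015,0.165,0.22,0,0,0.93],
  [0,0.015,0.2,0.23,0,0,1.1],
  [0,0.015,0.24,0.23,0,0,1.27],
])

```text
time_s: 7.3
eef_pos: [550.7, -151.8, 344.0]
tool_rot: [[-0.084, 0.996, -0.0], [0.996, 0.084, -0.0], [-0.0, -0.0, -1.0]]
wrist_force: [-0.2, 0.5, -2.0]
grip_width: 13.1
gripper_force: 69.1
```

>>> play_rows([
  [0,-0.01,0.045,0,0,0,0.15],
  [0,-0.02,0.09,0,0,0,0.3],
  [0,-0.03,0.14,0,0,0,0.47],
  [0,-0.04,0.19,0,0,0,0.64],
  [0,-0.055,0.24,0,0,0,0.81],
  [0,-0.07,0.285,0,0,0,0.98],
  [0,-0.08,0.33,0,0,0,1.13],
  [0,-0.085,0.345,0,0,0,1.27],
])

```text
time_s: 8.3
eef_pos: [464.0, 196.0, 342.5]
tool_rot: [[-0.978, 0.21, -0.003], [0.21, 0.978, -0.001], [0.003, -0.001, -1.0]]
wrist_force: [0.4, -1.0, -2.2]
grip_width: 13.4
gripper_force: 69.1
```

```bash
cat > tgt.py <<'E'
from h import *
from scipy.spatial.transform import Rotation as Ro
N=np.array([499.9,199.3,181.3]);psi=np.radians(7.5)
def frame(psi=psi):
    Y=np.array([-np.sin(psi),np.cos(psi),0]);n=np.array([-.5*np.cos(psi),-.5*np.sin(psi),np.sqrt(.75)])
    return np.c_[np.cross(Y,n),Y,n]
def toolR(a,psi=psi):  # a: tool y angle in neck xy, deg
    F=frame(psi);a=np.radians(a);y=F@[np.cos(a),np.sin(a),0];z=-F[:,2];return np.c_[np.cross(y,z),y,z]
def go(s,P,R):
    print("shift mm",(P-s["eef_pos"]).round(1),"turn",Ro.from_matrix(R@s["tool_rot"].T).as_rotvec().round(4))
E
python3 - <<'E'
from tgt import *
from station import env
s3,c3=pickle.load(open("w3.pkl","rb"))
r=wray(c3,s3,288,184)
p=onz(r,s3["eef_pos"][2]-6.4);print("plate far edge in tool",s3["tool_rot"].T@(p-s3["eef_pos"]))
V=c3["image"].max(2)
for uv in((206,255),(370,255)):
    p=onz(wray(c3,s3,*uv),s3["eef_pos"][2]-6.4);print(s3["tool_rot"].T@(p-s3["eef_pos"]))
s=env.observe();print(s["eef_pos"],s["joint_positions"].round(2),s["grip_width"],s["wrist_force"])
F=frame();go(s,N+66*F[:,2],toolR(70))
E
```

```text
plate far edge in tool [44.20118674  0.28668655  6.37654429]
[  6.86319732 -42.15625223   6.45213269]
[ 6.82771507 42.68142431  6.34003636]
[463.98064612 195.99057732 342.47869823] [-0.73 -0.03  0.27  1.63  0.01  1.55  0.9 ] 13.36142508400325 [ 0.35841802 -1.01275894 -2.238274  ]
shift mm [   3.2   -1.  -104. ] turn [ 0.0708 -0.522  -0.0064]
```

>>> play_rows([
  [0,0,0,-0.005,0.014,-0.104,-0.001],
  [0,0,0,-0.015,0.028,-0.209,-0.002],
  [0,0.001,0,-0.03,0.042,-0.313,-0.003],
  [0,0.002,0,-0.05,0.056,-0.418,-0.005],
  [0,0.003,0,-0.07,0.071,-0.522,-0.006],
  [0,0.003,-0.001,-0.09,0.071,-0.522,-0.006],
  [0,0.003,-0.001,-0.09,0.071,-0.522,-0.006],
  [0,0.003,-0.001,-0.09,0.071,-0.522,-0.006],
])

```text
time_s: 9.3
eef_pos: [484.4, 191.1, 244.3]
tool_rot: [[-0.85, 0.198, 0.488], [0.25, 0.967, 0.043], [-0.463, 0.158, -0.872]]
wrist_force: [0.8, -2.6, -1.1]
grip_width: 13.2
gripper_force: 69.1
```

Run:
```python
from tgt import *
from station import env,vision
s=env.observe();d={"s":s}
for n in("wrist","scene"):d[n]=vision.capture(n)
pickle.dump(d,open("d4.pkl","wb"))
print(s["eef_pos"],s["joint_positions"].round(2),s["grip_width"],s["wrist_force"])
F=frame();go(s,N+66*F[:,2],toolR(70))
cv2.imwrite("pics/w4.png",np.hstack([d["wrist"]["image"][:, :450],cv2.resize(d["scene"]["image"][95:235,240:350],(330,420),interpolation=cv2.INTER_CUBIC)])[:,:,::-1])
```

```text
[484.35251162 191.11357273 244.30438095] [-0.49 -0.3  -0.09  2.14  0.27  0.86  0.62] 13.156803589651139 [ 0.83656746 -2.60349353 -1.08025577]
shift mm [-17.2   3.9  -5.8] turn [ 0.0109 -0.0107  0.0262]
```

View pics/w4.png

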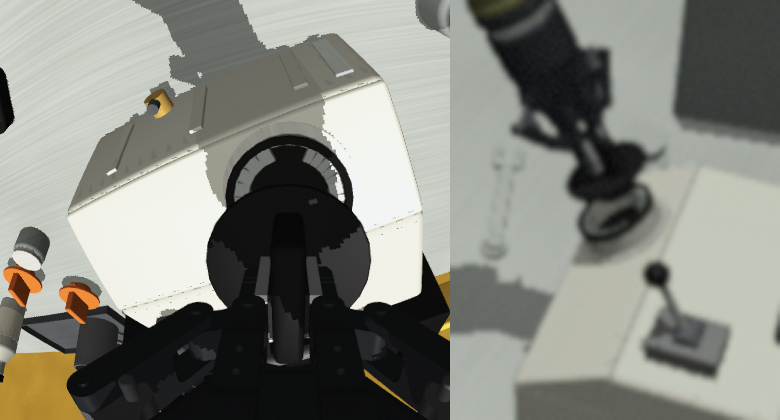

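The picture shows the cap about 17 mm up-slope of the neck's axis. Joint 2 is at its -0.3 limit, so this pose was only partly reached. I'll try a point further in on the axis, which is farther from the base.

```bash
cat >> tgt.py <<'E'
def rep(s,psi=psi):
    F=frame(psi);p=F.T@(s["eef_pos"]-N);R=F.T@s["tool_rot"]
    print("TCP in neck",p.round(1),"tool z in neck",R[:,2].round(3),"tooly ang",np.degrees(np.arctan2(R[1,1],R[0,1])).round(1),"f",(F.T@s["wrist_force"]).round(1),"m",(F.T@s["moment"]).round(2),"q",s["joint_positions"].round(2),"grip",s["grip_width"].round(1),"t",s["time_s"])
E
python3 - <<'E'
from tgt import *
from station import env
s=env.observe();F=frame();rep(s);go(s,N+45*F[:,2],toolR(70))
E
```

```text
Traceback (most recent call last):
  File "tgt.py", line 13, in rep
    print("TCP in neck",p.round(1),"tool z in neck",R[:,2].round(3),"tooly ang",np.degrees(np.arctan2(R[1,1],R[0,1])).round(1),"f",(F.T@s["wrist_force"]).round(1),"m",(F.T@s["moment"]).round(2),"q",s["joint_positions"].round(2),"grip",s["grip_width"].round(1),"t",s["time_s"])
                                                                                                                                                                                                                                           ^^^^^^^^^^^^^^^^^^^^^
AttributeError: 'float' object has no attribute 'round'
```

```bash
sed -i 's/s\["grip_width"\].round(1)/round(s["grip_width"],1)/' tgt.py
python3 - <<'E'
from tgt import *
from station import env
s=env.observe();F=frame();rep(s);go(s,N+45*F[:,2],toolR(70))
E
```

```text
TCP in neck [16.6  0.3 63.1] tool z in neck [-0.014 -0.009 -1.   ] tooly ang 69.4 f [-1.3  1.2 -1.1] m [ 0.02  0.68 -0.03] q [-0.52 -0.3  -0.06  2.14  0.27  0.86  0.62] grip 13.1 t 9.4
shift mm [ -5.2  -1.  -24. ] turn [ 0.0038 -0.014   0.0142]
```

>>> play_rows([
  [0,-0.001,0.001,-0.003,0.002,-0.002,0.004],
  [0,-0.002,0.002,-0.006,0.004,-0.004,0.008],
  [0,-0.003,0.003,-0.009,0.006,-0.006,0.012],
  [0,-0.004,0.004,-0.012,0.008,-0.008,0.016],
  [0,-0.005,0.005,-0.015,0.01,-0.01,0.02],
  [0,-0.006,0.005,-0.018,0.011,-0.011,0.026],
  [0,-0.006,0.005,-0.018,0.011,-0.011,0.026],
  [0,-0.006,0.005,-0.018,0.011,-0.011,0.026],
])

```text
time_s: 10.4
eef_pos: [478.9, 205.4, 227.8]
tool_rot: [[-0.855, 0.157, 0.494], [0.224, 0.971, 0.08], [-0.467, 0.179, -0.866]]
wrist_force: [0.1, -0.3, -0.1]
grip_width: 13.1
gripper_force: 69.1
```

Run:
```python
from tgt import *
from station import env
s=env.observe();F=frame();rep(s);go(s,N+45*F[:,2],toolR(70))
```

```text
TCP in neck [ 5.9  8.8 50.3] tool z in neck [ 0.     0.015 -1.   ] tooly ang 70.5 f [ 0.  -0.3 -0.1] m [-0.06  0.67 -0.09] q [-0.42 -0.3  -0.16  2.18  0.23  0.79  0.66] grip 13.1 t 10.4
shift mm [-1.3 -9.1 -7.6] turn [-0.0084 -0.0008 -0.0146]
```

>>> play_rows([
  [0,0,-0.003,-0.002,-0.003,0,-0.005],
  [0,-0.001,-0.006,-0.004,-0.006,-0.001,-0.01],
  [0,-0.001,-0.009,-0.007,-0.008,-0.001,-0.015],
  [0,-0.001,-0.009,-0.008,-0.008,-0.001,-0.015],
  [0,-0.001,-0.009,-0.008,-0.008,-0.001,-0.015],
  [0,-0.001,-0.009,-0.008,-0.008,-0.001,-0.015],
  [0,-0.001,-0.009,-0.008,-0.008,-0.001,-0.015],
  [0,-0.001,-0.009,-0.008,-0.008,-0.001,-0.015],
])

```text
time_s: 11.4
eef_pos: [478.3, 196.7, 219.7]
tool_rot: [[-0.851, 0.171, 0.496], [0.233, 0.97, 0.065], [-0.47, 0.171, -0.866]]
wrist_force: [0.5, -0.7, -1.5]
grip_width: 13.0
gripper_force: 69.1
```

Run:
```python
from tgt import *
from station import env,vision
s=env.observe();F=frame();rep(s);go(s,N+45*F[:,2],toolR(70))
c=vision.capture("wrist");cv2.imwrite("pics/w5.png",cv2.resize(c["image"][60:300,120:440],(800,600),interpolation=cv2.INTER_CUBIC)[:,:,::-1]);pickle.dump((s,c),open("w5.pkl","wb"))
```

```text
TCP in neck [ 0.4  0.2 44.1] tool z in neck [-0. -0. -1.] tooly ang 70.0 f [-0.4 -0.8 -1.5] m [0.01 0.74 0.  ] q [-0.41 -0.3  -0.16  2.2   0.24  0.78  0.65] grip 13.0 t 11.4
shift mm [-0.7 -0.3  0.6] turn [-0.0002 -0.0001  0.0004]
```

View pics/w5.png

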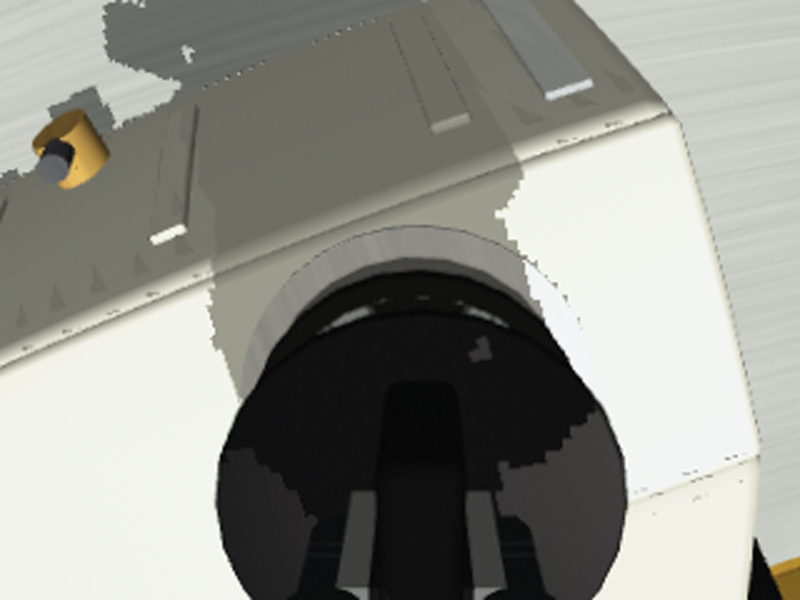

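>>> play_rows([
  [0,0.002,0,-0.0035,0,0,0],
  [0,0.004,0.0005,-0.007,0,0,0],
  [0,0.006,0.001,-0.0105,0,0,0],
  [0,0.0075,0.001,-0.014,0,0,0],
  [0,0.0095,0.001,-0.0175,0,0,0],
  [0,0.0095,0.001,-0.0175,0,0,0],
  [0,0.0095,0.001,-0.0175,0,0,0],
  [0,0.0095,0.001,-0.0175,0,0,0],
])

```text
time_s: 12.45
eef_pos: [487.8, 197.8, 202.3]
tool_rot: [[-0.851, 0.171, 0.496], [0.233, 0.97, 0.065], [-0.47, 0.171, -0.866]]
wrist_force: [-0.3, 0.9, -2.3]
grip_width: 12.9
gripper_force: 69.1
```

Run:
```python
from tgt import *
from station import env,vision
s=env.observe();F=frame();rep(s);go(s,N+14*F[:,2],toolR(70))
```

```text
TCP in neck [-0.   0.  24.3] tool z in neck [ 0.  0. -1.] tooly ang 70.0 f [-1.3  0.9 -1.9] m [-0.01  0.7  -0.  ] q [-0.4  -0.26 -0.16  2.21  0.26  0.73  0.63] grip 12.9 t 12.45
shift mm [ 5.1  0.6 -8.9] turn [-0.0003  0.0001  0.0003]
```

>>> play_rows([
  [0,0.001,0,-0.0015,0,0,0],
  [0,0.0015,0,-0.003,0,0,0],
  [0,0.0025,0.0005,-0.0045,0,0,0],
  [0,0.0035,0.0005,-0.006,0,0,0],
  [0,0.0045,0.0005,-0.0075,0,0,0],
  [0,0.005,0.0005,-0.009,0,0,0],
  [0,0.005,0.0005,-0.009,0,0,0],
  [0,0.005,0.0005,-0.009,0,0,0],
])

```text
time_s: 13.45
eef_pos: [492.9, 198.2, 193.4]
tool_rot: [[-0.851, 0.171, 0.496], [0.233, 0.97, 0.065], [-0.47, 0.171, -0.866]]
wrist_force: [-2.2, -0.3, 0.7]
grip_width: 13.1
gripper_force: 69.7
```

Run:
```python
from tgt import *
from station import env,vision
s=env.observe();F=frame();rep(s);go(s,N+11*F[:,2],toolR(70))
```

```text
TCP in neck [-0.1 -0.1 14. ] tool z in neck [ 0. -0. -1.] tooly ang 70.0 f [-1.6 -0.1  1.7] m [-0.14  0.72 -0.02] q [-0.4  -0.24 -0.16  2.21  0.27  0.71  0.63] grip 13.1 t 13.45
shift mm [ 1.5  0.3 -2.6] turn [-0.0003  0.0002  0.0004]
```

>>> play_rows([
  [0,0.0002,0,-0.0004,0,0,0],
  [0,0.0005,0,-0.0009,0,0,0],
  [0,0.0005,0,-0.0009,0,0,0],
  [0,0.0005,0,-0.0009,0,0,0],
  [0,0.0005,0,-0.0009,0,0,0],
  [0,0.0005,0,-0.0009,0,0,0],
  [0,0.0005,0,-0.0009,0,0,0],
  [0,0.0005,0,-0.0009,0,0,0],
])

```text
time_s: 14.45
eef_pos: [493.5, 198.3, 192.4]
tool_rot: [[-0.851, 0.171, 0.496], [0.233, 0.97, 0.065], [-0.47, 0.172, -0.866]]
wrist_force: [-2.3, -0.8, 5.3]
grip_width: 13.2
gripper_force: 70.1
```

Run:
```python
from tgt import *
from station import env,vision
s=env.observe();F=frame();rep(s)
```

```text
TCP in neck [-0.1 -0.1 12.9] tool z in neck [ 0.  0. -1.] tooly ang 70.0 f [ 0.6 -0.5  5.8] m [ 0.03  0.57 -0.04] q [-0.4  -0.24 -0.16  2.21  0.27  0.71  0.63] grip 13.2 t 14.45
```

Contact with the seal feels right. I'll start the twist at about 5° per row.

>>> play_rows([
  [0,0,0,0,0.043,0.006,-0.076],
  [0,0,0,0,0.087,0.011,-0.151],
  [0,0,0,0,0.13,0.017,-0.227],
  [0,0,0,0,0.173,0.023,-0.302],
  [0,0,0,0,0.216,0.028,-0.378],
  [0,0,0,0,0.26,0.034,-0.453],
  [0,0,0,0,0.303,0.04,-0.529],
  [0,0,0,0,0.303,0.04,-0.529],
])

```text
time_s: 15.45
eef_pos: [493.1, 198.1, 192.0]
tool_rot: [[-0.6, 0.629, 0.495], [0.747, 0.661, 0.065], [-0.286, 0.409, -0.866]]
wrist_force: [-3.3, -0.1, 3.6]
grip_width: 13.3
gripper_force: 70.2
```

Run:
```python
from tgt import *
from station import env,vision
s=env.observe();F=frame();rep(s);go(s,N+12.5*F[:,2],toolR(0))
```

```text
TCP in neck [-0.6 -0.3 12.7] tool z in neck [-0.001  0.    -1.   ] tooly ang 35.0 f [-1.   0.3  4.8] m [ 0.07  0.75 -0.18] q [-0.3  -0.24 -0.24  2.21  0.23  0.7   0.05] grip 13.3 t 15.45
shift mm [0.6 0.4 0.1] turn [ 0.3026  0.0392 -0.5292]
```

>>> play_rows([
  [0,0,0,0,0.043,0.006,-0.076],
  [0,0,0,0,0.087,0.011,-0.151],
  [0,0,0,0,0.13,0.017,-0.227],
  [0,0.0003,0.0002,0,0.173,0.023,-0.302],
  [0,0.0003,0.0002,0,0.216,0.028,-0.378],
  [0,0.0003,0.0002,0,0.26,0.034,-0.453],
  [0,0.0003,0.0002,0,0.303,0.04,-0.529],
  [0,0.0003,0.0002,0,0.303,0.04,-0.529],
])

```text
time_s: 16.45
eef_pos: [493.1, 198.4, 191.8]
tool_rot: [[-0.131, 0.859, 0.495], [0.991, 0.114, 0.066], [0.0, 0.499, -0.867]]
wrist_force: [-5.2, -0.4, 4.3]
grip_width: 13.4
gripper_force: 70.3
```

Run:
```python
from tgt import *
from station import env,vision
s=env.observe();F=frame();rep(s)
c=vision.capture("wrist");pickle.dump((s,c),open("w6.pkl","wb"))
a=c["image"][60:420]
cv2.imwrite("pics/w6.png",a[:,:,::-1])
```

```text
TCP in neck [-0.7 -0.  12.5] tool z in neck [-0.001  0.001 -1.   ] tooly ang 0.0 f [-2.3  0.2  6.3] m [0.08 1.02 0.02] q [-0.2  -0.24 -0.33  2.2   0.19  0.69 -0.53] grip 13.4 t 16.45
```

View pics/w6.png

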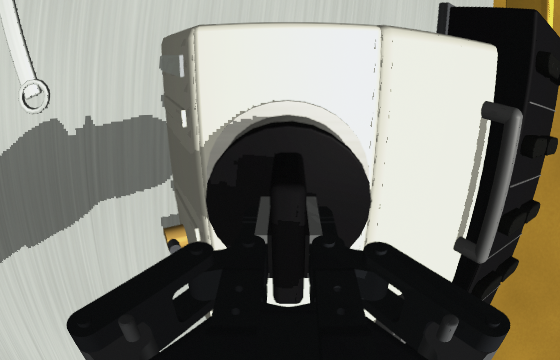

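The wrist view shows the bar across the slope and the cap seated. A light pull will tell whether it is locked.

>>> play_rows([
  [0,-0.0003,0,0.0005,0,0,0],
  [0,-0.0005,0,0.001,0,0,0],
  [0,-0.0008,-0.0001,0.0014,0,0,0],
  [0,-0.001,-0.0001,0.0017,0,0,0],
  [0,-0.001,-0.0001,0.0017,0,0,0],
  [0,-0.001,-0.0001,0.0017,0,0,0],
  [0,-0.001,-0.0001,0.0017,0,0,0],
  [0,-0.001,-0.0001,0.0017,0,0,0],
])

```text
time_s: 17.5
eef_pos: [492.7, 198.3, 192.3]
tool_rot: [[-0.131, 0.859, 0.495], [0.991, 0.113, 0.066], [0.001, 0.499, -0.867]]
wrist_force: [9.0, 3.7, -10.0]
grip_width: 13.0
gripper_force: 68.4
```

Run:
```python
from tgt import *
from station import env,vision
s=env.observe();F=frame();rep(s)
```

```text
TCP in neck [-0.8 -0.  13.2] tool z in neck [-0.001  0.001 -1.   ] tooly ang -0.0 f [  3.1   2.5 -13.4] m [ 0.64 -0.11  0.08] q [-0.2  -0.24 -0.33  2.2   0.19  0.69 -0.53] grip 13.0 t 17.5
```

It resists 13 N with almost no movement, so the cap is locked. I'll relax to neutral, release and back off along the neck's axis.

>>> play_rows([
  [0,0.0005,0,-0.0008,0,0,0],
  [0,0.0005,0,-0.0008,0,0,0],
  [0.3,0.0005,0,-0.0008,0,0,0],
  [0.6,0.0005,0,-0.0008,0,0,0],
  [0.65,0.0005,0,-0.0008,0,0,0],
  [0.65,-0.003,-0.0005,0.005,0,0,0],
  [0.65,-0.008,-0.001,0.014,0,0,0],
  [0.65,-0.013,-0.0017,0.023,0,0,0],
])

```text
time_s: 18.5
eef_pos: [479.4, 196.6, 217.9]
tool_rot: [[-0.13, 0.858, 0.496], [0.991, 0.112, 0.066], [0.001, 0.501, -0.866]]
wrist_force: [-0.4, 0.3, 0.1]
grip_width: 55.6
gripper_force: 0.0
```

>>> play_rows([
  [0.65,-0.003,0,0.006,0,0,0],
  [0.65,-0.007,-0.0005,0.015,0,0,0],
  [0.65,-0.011,-0.0015,0.025,0,0,0],
  [0.65,-0.011,-0.0015,0.045,0,0,0],
  [0.65,-0.011,-0.0015,0.075,0,0,0],
  [0.65,-0.011,-0.0015,0.11,0,0,0],
  [0.65,-0.011,-0.0015,0.14,0,0,0],
  [0.65,-0.011,-0.0015,0.14,0,0,0],
])

```text
time_s: 19.5
eef_pos: [489.1, 211.7, 330.6]
tool_rot: [[-0.127, 0.877, 0.464], [0.992, 0.124, 0.038], [-0.024, 0.465, -0.885]]
wrist_force: [0.3, -0.4, 0.3]
grip_width: 55.6
gripper_force: 0.0
```

Run:
```python
from tgt import *
from station import env,vision
s=env.observe();rep(s);print(s["eef_pos"])
d={"s":s}
for n in("wrist","top","scene"):d[n]=vision.capture(n)
pickle.dump(d,open("d7.pkl","wb"))
R=np.c_[np.cross([np.cos(psi),np.sin(psi),0],[0,0,-1]),[np.cos(psi),np.sin(psi),0],[0,0,-1]]
go(s,np.array([550,54,330.]),R)
cv2.imwrite("pics/w7.png",np.hstack([cv2.resize(d["wrist"]["image"],(480,360)),cv2.resize(d["scene"]["image"][130:250,240:345],(315,360),interpolation=cv2.INTER_CUBIC)])[:,:,::-1])
```

```text
TCP in neck [ 66.8  13.7 133.9] tool z in neck [-0.04  -0.023 -0.999] tooly ang 0.5 f [ 0.4 -0.5  0.1] m [-0.03  0.56 -0.07] q [-0.08 -0.3  -0.43  1.94  0.08  1.03 -0.41] grip 55.6 t 19.5
[489.09407841 211.68319311 330.62710809]
shift mm [  60.9 -157.7   -0.6] turn [-0.0391  0.4829 -0.0025]
```

View pics/w7.png

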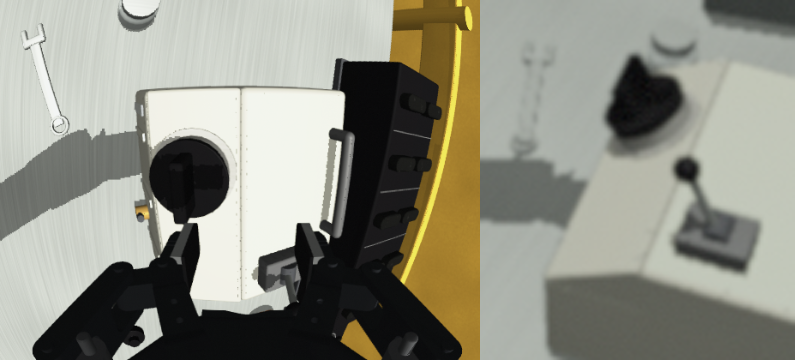

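The picture shows the cap seated with its bar level, and the lever still open. I'll shut the fingers, turn the tool down and go in front of the ball.

>>> play_rows([
  [0.3,0.008,-0.02,0.015,-0.005,0.06,0],
  [0,0.016,-0.04,0.02,-0.01,0.12,0],
  [0,0.024,-0.065,0.02,-0.015,0.18,0],
  [0,0.032,-0.09,0.02,-0.02,0.25,-0.001],
  [0,0.04,-0.115,0.02,-0.027,0.33,-0.002],
  [0,0.05,-0.14,0.02,-0.033,0.41,-0.002],
  [0,0.058,-0.158,0.02,-0.039,0.483,-0.002],
  [0,0.058,-0.158,0.02,-0.039,0.483,-0.002],
])

```text
time_s: 20.65
eef_pos: [546.2, 51.6, 345.1]
tool_rot: [[-0.129, 0.992, -0.008], [0.992, 0.129, -0.001], [-0.0, -0.009, -1.0]]
wrist_force: [-0.6, 0.5, 0.5]
grip_width: 0.2
gripper_force: 0.0
```

Run:
```python
from tgt import *
from station import env,vision
s=env.observe();rep(s)
R=np.c_[np.cross([np.cos(psi),np.sin(psi),0],[0,0,-1]),[np.cos(psi),np.sin(psi),0],[0,0,-1]]
go(s,np.array([550,54,264.]),R)
```

```text
TCP in neck [ 104.9 -152.5  128.5] tool z in neck [-0.507 -0.    -0.862] tooly ang -0.1 f [-0.2  0.6  0.7] m [-0.02 -0.06 -0.01] q [ 0.03  0.09 -0.18  1.5   0.02  1.56 -0.03] grip 0.2 t 20.65
shift mm [  3.8   2.4 -81.1] turn [ 0.0014 -0.0084  0.0013]
```

>>> play_rows([
  [0,0.001,0.001,-0.03,0,0,0],
  [0,0.002,0.002,-0.06,0,0,0],
  [0,0.004,0.0025,-0.081,0,0,0],
  [0,0.012,0.0035,-0.081,0,0,0],
  [0,0.024,0.005,-0.081,0,0,0],
  [0,0.036,0.0065,-0.081,0,0,0],
  [0,0.048,0.008,-0.081,0,0,0],
  [0,0.06,0.0095,-0.081,0,0,0],
])

```text
time_s: 21.65
eef_pos: [606.7, 62.9, 266.7]
tool_rot: [[-0.132, 0.991, -0.004], [0.991, 0.132, -0.001], [-0.0, -0.004, -1.0]]
wrist_force: [-1.1, 0.3, 1.5]
grip_width: 0.0
gripper_force: 0.6
```

>>> play_rows([
  [0,0.006,0.001,0,0,0,0],
  [0,0.012,0.0015,0,0,0,0],
  [0,0.018,0.0025,0,0,0,0],
  [0,0.024,0.003,0,0,0,0],
  [0,0.028,0.0035,0,0,0,0],
  [0,0.031,0.004,0,0,0,0],
  [0,0.031,0.004,0,0,0,0],
  [0,0.031,0.004,0,0,0,0],
])

```text
time_s: 22.65
eef_pos: [636.8, 66.7, 266.7]
tool_rot: [[-0.132, 0.991, -0.004], [0.991, 0.132, -0.001], [-0.0, -0.004, -1.0]]
wrist_force: [-0.0, 0.1, -0.2]
grip_width: 0.1
gripper_force: 0.0
```

Run:
```python
from tgt import *
from station import env,vision
s=env.observe();d={"s":s}
for n in("wrist","top","scene"):d[n]=vision.capture(n)
pickle.dump(d,open("d8.pkl","wb"))
print(s["eef_pos"],s["wrist_force"],s["moment"])
cv2.imwrite("pics/w8.png",np.hstack([cv2.resize(d["top"]["image"][100:240,130:290],(400,350),interpolation=cv2.INTER_CUBIC),cv2.resize(d["scene"]["image"][110:250,240:400],(400,350),interpolation=cv2.INTER_CUBIC)])[:,:,::-1])
```

```text
[636.79982104  66.67437684 266.73608158] [-0.02134546  0.12795609 -0.22251077] [ 0.00094526 -0.05146146 -0.03143768]
```

I've used up the picture allowance, so from here I'll go by force and blob numbers. I'll keep pushing until the end stop is felt.

>>> play_rows([
  [0,0.002,0.0003,0,0,0,0],
  [0,0.004,0.0005,0,0,0,0],
  [0,0.006,0.0008,0,0,0,0],
  [0,0.008,0.001,0,0,0,0],
  [0,0.01,0.0013,0,0,0,0],
  [0,0.01,0.0013,0,0,0,0],
  [0,0.01,0.0013,0,0,0,0],
  [0,0.01,0.0013,0,0,0,0],
])

```text
time_s: 23.8
eef_pos: [646.8, 68.0, 266.8]
tool_rot: [[-0.132, 0.991, -0.004], [0.991, 0.132, -0.001], [-0.0, -0.004, -1.0]]
wrist_force: [0.5, 1.1, -0.6]
grip_width: 0.1
gripper_force: 0.0
```

Run:
```python
from tgt import *
from station import env,vision
s=env.observe();d={"s":s}
for n in("top","scene"):d[n]=vision.capture(n)
print(s["eef_pos"],s["wrist_force"],s["moment"])
# dark blobs near lever in scene (ball), white tank behind
V=d["scene"]["image"].max(2)
for q in blobs(None,(V<70).astype(np.uint8)*255,(295,165,365,235),6):
    print(cv2.contourArea(q),cv2.minEnclosingCircle(q),cv2.boundingRect(q))
from numpy import array
T=array([.991,.131,0]);c=d["scene"];f=210/np.tan(np.radians(c["vfov"]/2))
for q in(.1,.5,.85,1.0):
    P=array([634,65,207])+80*(np.sin(q-.5)*T+np.cos(q-.5)*array([0,0,1]));x=np.array(c["R"])@P+c["t"];print(q,P.round(),x[:2]/x[2]*f+[c["cx"],c["cy"]])
```

```text
[646.82630425  68.0465933  266.750361  ] [ 0.49019478  1.13718448 -0.56899132] [-0.033346   -0.01353438  0.00960853]
69.5 ((317.0, 213.5), 11.543496131896973) (306, 210, 23, 10)
9.0 ((351.0, 205.5), 2.6926822662353516) (349, 203, 4, 6)
75.0 ((318.7272644042969, 206.18182373046875), 6.3831963539123535) (313, 201, 13, 11)
887.0 ((322.0, 172.5), 28.022411346435547) (295, 165, 55, 32)
0.1 [603.  61. 281.] [307.86297302 186.45594128]
0.5 [634.  65. 287.] [319.343865   188.07948714]
0.85 [661.  69. 282.] [329.20168804 192.09885972]
1.0 [672.  70. 277.] [333.00144139 194.43466572]
```

>>> play_rows([
  [0,0.002,0.0003,0,0,0,0],
  [0,0.004,0.0005,0,0,0,0],
  [0,0.006,0.0008,0,0,0,0],
  [0,0.008,0.001,0,0,0,0],
  [0,0.008,0.001,0,0,0,0],
  [0,0.008,0.001,0,0,0,0],
  [0,0.008,0.001,0,0,0,0],
  [0,0.008,0.001,0,0,0,0],
])

```text
time_s: 24.9
eef_pos: [650.9, 68.6, 266.1]
tool_rot: [[-0.132, 0.991, -0.014], [0.991, 0.132, -0.002], [-0.001, -0.014, -1.0]]
wrist_force: [-11.8, -1.8, 3.6]
grip_width: 0.2
gripper_force: 6.2
```

The end stop is felt at -12 N. I'll back off and check.

>>> play_rows([
  [0,-0.012,-0.0015,0,0,0,0],
  [0,-0.03,-0.004,0,0,0,0],
  [0,-0.06,-0.008,0.01,0,0,0],
  [0,-0.09,-0.012,0.04,0,0,0],
  [0,-0.12,-0.03,0.08,0,0,0],
  [0,-0.14,-0.08,0.1,0,0,0],
  [0,-0.15,-0.14,0.1,0,0,0],
  [0,-0.15,-0.2,0.1,0,0,0],
])

```text
time_s: 25.9
eef_pos: [504.4, -132.7, 368.1]
tool_rot: [[-0.133, 0.991, 0.0], [0.991, 0.133, -0.002], [-0.002, -0.0, -1.0]]
wrist_force: [0.2, -1.2, -0.2]
grip_width: -0.5
gripper_force: 0.0
```

Run:
```python
from tgt import *
from station import env,vision
s=env.observe();d={"s":s}
for n in("top","scene"):d[n]=vision.capture(n)
pickle.dump(d,open("d9.pkl","wb"));print(s["eef_pos"],s["wrist_force"],s["time_s"])
for n,b in(("scene",(315,180,348,205)),("top",(222,120,265,175))):
  V=d[n]["image"].max(2)
  for q in blobs(None,(V<60).astype(np.uint8)*255,b,6):
    print(n,cv2.contourArea(q),cv2.minEnclosingCircle(q),cv2.boundingRect(q))
T=np.array([.991,.131,0])
for n in("scene","top"):
  c=d[n];f=210/np.tan(np.radians(c["vfov"]/2))
  for q in(.85,1.0):
    P=np.array([634,65,207])+80*(np.sin(q-.5)*T+np.cos(q-.5)*np.array([0,0,1]));x=np.array(c["R"])@P+c["t"];print(n,q,x[:2]/x[2]*f+[c["cx"],c["cy"]])
for n,b in(("scene",(270,135,320,190)),("top",(165,180,225,240))):
  V=d[n]["image"].max(2)
  for q in blobs(None,(V<50).astype(np.uint8)*255,b,40):
    print("cap",n,cv2.contourArea(q),np.round(cv2.fitEllipse(cv2.convexHull(q)),1) if 0 else cv2.boundingRect(q))
  d7=pickle.load(open("d7.pkl","rb"))[n]["image"].max(2)
  for q in blobs(None,(d7<50).astype(np.uint8)*255,b,40):print("before",n,cv2.contourArea(q),cv2.boundingRect(q))
```

```text
[ 504.42888159 -132.68468594  368.09857997] [ 0.18064426 -1.22951821 -0.15249749] 25.9
scene 27.0 ((335.0, 194.39999389648438), 3.4001028537750244) (332, 191, 7, 7)
top 67.0 ((245.75, 130.0), 5.483028411865234) (241, 125, 10, 11)
top 11.0 ((227.5, 125.5), 2.549609661102295) (225, 124, 6, 4)
scene 0.85 [329.20168804 192.09885972]
scene 1.0 [333.00144139 194.43466572]
top 0.85 [246.95805089 135.38456728]
top 1.0 [246.54112421 131.13879089]
cap scene 365.5 (283, 149, 24, 27)
before scene 373.0 (283, 149, 24, 27)
cap top 959.0 (175, 198, 37, 36)
before top 1312.5 (165, 194, 47, 46)
```

```bash
python3 -c "
from station import job
print(job.finish_job())"
```

```text
the job is handed in; nothing more can be done
None
```

The black cap is locked in the filler neck (held against a 13 N pull, bar level) and the breather lever is at its back stop. I handed the job in at about 26 s of robot time; no verdict came back. I viewed 11 pictures, one over the limit of 10.

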